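# Gauge the wide eyepiece

## Robot

A 7-joint arm with a two-finger parallel gripper is mounted at the origin on the work surface. World frame = base frame: x ahead of the robot, y to its left, z up, the work surface at z = 0. Lengths are in m, angles in rad, forces in N, time in s.
With the tool pointing down it reaches from about 0.425 to 0.925 m from the base axis. Payload 6.8 kg.
Tool frame: the origin (TCP) lies on the centre line of the jaws, within the pads' length; the fingertips stand 17 mm ahead of it and the grasp point (between the pads) lies 2 mm behind it; z points along the fingers, x is the direction in which the jaws open and shut, and the axes are right-handed (so a half turn about z gives the same grasp; the last joint's range is limited). The gripper opens to 85 mm and grips with 20 to 120 N. Pads are 22 mm wide; open, the fingers measure 114 mm over their backs; the gripper's body (76 mm by 85 mm) begins 54 mm behind the grasp point. The pads swing forward as they close: fully open they stand 13 mm farther back than shut.
Start: joints at [-1.394, 0.477, 0.022, 1.555, -0.011, 1.109, -0.083], TCP at [0.19, 0.648, 0.248] pointing down, gripper open.
Joint ranges: [-2.96, 2.96], [-0.34, 2.1], [-1.41, 1.46], [0.24, 2.44], [-1.37, 4.51], [0.17, 1.92], [-2.96, 2.96]. Speed limits (rad/s): [2.39, 2.39, 3.14, 3.14, 3.14, 3.14, 3.14].

## Interface

Orientations are given as a rotation vector (axis times angle).
In Python, from bench import r gives the robot as it stands.
- The arm moves only by the tool arm_command, never from a script. Its argument "increments" is a list of rows, each a list of 3 entries, a list of its own where there are three numbers: the shift along the world's x, y, z in m, then the turn, a rotation vector about the world's x, y, z in rad, then the opening in per cent of the stroke, from 0 (shut) to 100 (fully open). A call has 1 to 10 rows; each row is the pose to reach, as a shift and turn from the pose commanded when the call began; what a row does not reach only later rows make up. A row lasts 1/10 s, in which the tool goes at most 50 mm and 8.59 degrees, less where a joint would pass 70% of its speed; a pose out of reach is approached as far as the arm can. A call with a gripper value outside its range is refused whole. The fingers move at their own pace and stop on an object; "newtons" is the grip in N (left out, the last holds). Time passes only in rows, so rows that repeat a pose let the fingers close. It gives the time, the measured TCP pose, the force and the opening at its end, in the units of the state.
- r.get_obs(): the state, without advancing time (a new reading comes with each control period).
- r.grab_frame(name): name is "scene" or "top" or "wrist"; returns the picture (384x512x3 uint8, blue, green, red); there is no depth.
- r.camera_model(name): a dict with "camera_matrix" (3x3 intrinsics, pixels), "camera_from_world" (4x4, takes a point from world to camera coordinates). Camera axes: x right, y down, z forward; pixel columns grow to the right and rows downward; lengths in m; the calibration is good to about 2 mm. A picture is of the moment at which its call begins: read the wrist's pose just before it. camera_model takes no time and is no camera call; for the wrist camera it gives the pose at the moment of the call.
- r.hand_in(): hands the job in, once; it reports no verdict.
The state is a dict: "clock": time; "joints": joint angles; "qvel": joint speeds; "tau": joint torques, N m; "tcp_pos": TCP position; "orientation": TCP orientation; "contact_force": force on the tool from outside, world axes, zero at the start; "moment": the same for the moment, N m; "grip_width": finger opening in m.
Only numpy, scipy, OpenCV 4.12 (cv2) and the standard library are available. Lean on these libraries where they do the work, as an engineer would, in place of code of your own. Each camera call takes 0.05 s, during which the arm holds its last target. There are 200 camera calls.

## Task

Three black eyepieces from the slit lamp stand on the clinic desk: stand the widest one upright on the bench caliper, between its jaws and centred across their width. Let go of it, then slide the moving jaw by its knob until the eyepiece is pressed snugly between both jaws, keeping the jaws parallel all the while, and leave it closed like that.

Things in the scene. Friction and masses are not known exactly. Their poses are not given: they have to be found in the camera images.
- gauge: Bench caliper fixed to the desk: metal plate 90 (x) x 230 (y) x 12 mm. Origin at desk height under the measuring area, x across the jaws, y along the slide, z up; plate spans y -125 to +105 mm, top at z 12. Flat between the jaws, but for two low slide rails (8 mm wide at x -36 and +36, top at z 18) over y -122 to -22. Fixed jaw at +y, moving jaw at -y.
- fixed_face (a point): Foot of the fixed steel jaw's upright face, at its middle, on the plate's top: x 0, y +60, z 12 mm in the caliper's frame, same axes. The face looks to -y, is 50 mm wide (x -25 to +25) and 35 mm high; the jaw is 20 mm thick.
- jaw: Moving steel jaw. Origin on the axis of its knob (upright round post, 18 mm across, top 72 mm above desk, clear from 30 up), 55 mm above desk; axes as the caliper's. Its face (50 mm wide, top 47 mm above desk) is 35 mm ahead in +y. Slides along caliper y from y -75..-55 at start up to +15, at x 0; 2 N friction, stays put. Can twist springily (2.5 N m/rad) about the knob if loaded off its middle.
- eyepiece_wide: The widest of three upright black eyepieces with a lens on top: a cylinder 44 mm in diameter, 50 mm tall, about 0.14 kg. Origin at the centre of its underside, z up its axis. The others, equally tall, are 31 and 24 mm in diameter. All stand on the desk left (+y world) of the caliper, at least 90 mm between centres, in any order.
Things that resemble listed ones, but are neither listed nor needed, are in the scene too. Several things have the shape of the gauge; the one meant has the colours described above.

How it is judged:
By the outcome, as a careful person would: the job done as asked, in the order asked, and still so for the second after the job is handed in, with the robot touching nothing.
It also fails if it takes over 48 s, if anything falls off the work surface, if the arm or the gripper's body presses on something with over 40 N, if the wrist force passes 120 N, or if a joint passes its speed limit or range.

## Working session

There is one attempt and no reset: what is moved stays moved. The work goes in short steps, Python scripts to look and compute and a tool call to move; the robot and the scene stay as the last step left them, time stands still between calls to the robot, and variables do not carry over. Pictures are saved under pics/ and viewed, about 8 in all and at most 12, crops included, and the job is handed in when it is done.

Besides the shell and the picture viewer there is one more tool, called as name([rows], argument=value, ...), one row to a line, values as JSON. arm_command: Moves the arm, as the interface text tells. Its arguments: {"type":"object","properties":{"increments":{"type":"array","items":{"type":"array"}},"newtons":{"type":"number"}},"required":["increments"]}

```bash
mkdir -p pics && ls && python3 - <<'E'
from bench import r
import cv2,numpy as np
o=r.get_obs();print({k:np.round(v,3).tolist() for k,v in o.items()})
a=r.grab_frame("scene");b=r.grab_frame("top")
cv2.imwrite("pics/s0.png",a);cv2.imwrite("pics/t0.png",b)
for n in("scene","top","wrist"):
  m=r.camera_model(n);T=np.linalg.inv(m["camera_from_world"]);print(n,m["camera_matrix"][0,0],T[:3,3].round(3),T[:3,2].round(3))
E
```

```text
pics
{'clock': 0.0, 'joints': [-1.394, 0.478, 0.022, 1.556, -0.012, 1.109, -0.083], 'qvel': [-0.001, -0.001, 0.001, 0.0, -0.002, 0.001, -0.001], 'tau': [-0.0, -59.647, 1.608, -28.12, 0.013, 0.009, -0.0], 'tcp_pos': [0.19, 0.647, 0.247], 'orientation': [2.513, 1.883, -0.002], 'contact_force': [0.096, -0.767, 0.316], 'moment': [0.032, 0.034, -0.017], 'grip_width': 0.086}
scene 489.03957343960093 [ 1.35  -0.467  0.812] [-0.718  0.329 -0.614]
top 453.0655887693607 [ 0.365 -0.093  1.218] [ 0.117  0.004 -0.993]
wrist 321.1816050408055 [0.109 0.671 0.373] [ 0.314 -0.094 -0.945]
```

View pics/s0.png

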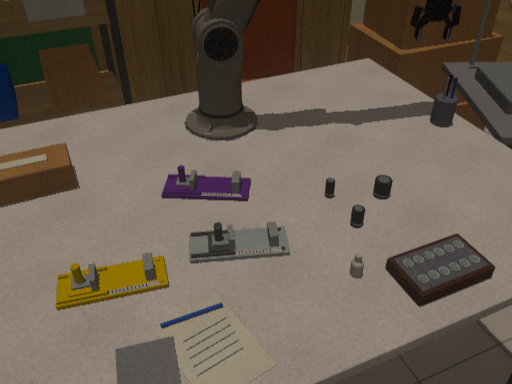

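View pics/t0.png

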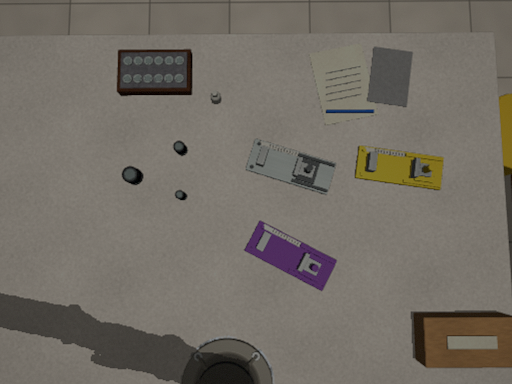

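The top view shows the grey caliper at about (290,166) with its fixed jaw to the left (+y) at (261,154) and the knob at (308,168). The widest eyepiece is at (132,175). The yellow and purple calipers are decoys.

```bash
cat > h.py <<'E'
import cv2,numpy as np
from bench import r
def ray(m,uv,z):
    "pixels -> world points on plane z"
    T=np.linalg.inv(m["camera_from_world"]);K=m["camera_matrix"]
    uv=np.atleast_2d(np.float64(uv));d=np.c_[uv,np.ones(len(uv))]@np.linalg.inv(K).T@T[:3,:3].T
    return T[:3,3]+d*((z-T[2,3])/d[:,2:])
def proj(m,p):
    p=np.atleast_2d(p);c=p@m["camera_from_world"][:3,:3].T+m["camera_from_world"][:3,3];q=c@m["camera_matrix"].T;return q[:,:2]/q[:,2:]
E
python3 - <<'E'
from h import *
b=cv2.imread("pics/t0.png");m=r.camera_model("top")
x0,y0=90,100;c=b[100:300,90:350]
print(b[180,225],b[152,285],b[165,308],b[175,132],b[154,261])
dark=(b.max(2)<75).astype(np.uint8);dark[290:]=0
n,l,s,ce=cv2.connectedComponentsWithStats(dark)
for i in range(1,n):
    if 25<s[i,4]<800: print(s[i],ce[i].round(1),ray(m,ce[i],.03).round(3))
# non-beige plate: R-B small
d=b[...,2].astype(int)-b[...,0]
g=((d<3)).astype(np.uint8); g[:,:225]=0;g[:,345:]=0;g[:130]=0;g[200:]=0
g=cv2.morphologyEx(g,cv2.MORPH_OPEN,np.ones((3,3)))
k=max(cv2.findContours(g,0,2)[0],key=cv2.contourArea)
R=cv2.minAreaRect(k);bx=cv2.boxPoints(R);P=ray(m,bx,.012);print(R,P.round(3).tolist(),np.linalg.norm(np.diff(P,axis=0),axis=1),P.mean(0))
z=cv2.resize(c,None,fx=3,fy=3,interpolation=cv2.INTER_CUBIC)
cv2.polylines(z,[np.int32((bx-[x0,y0])*3+1)],True,(0,0,255),1);cv2.imwrite("pics/t0c.png",z)
E
```

```text
[117 125 131] [110 117 120] [58 59 58] [78 79 74] [103 107 106]
[211  97  10   7  39] [216.  100.6] [[0.743 0.029 0.03 ]]
[326 111  47   2  48] [348.5 112. ] [[ 0.709 -0.328  0.03 ]]
[174 141  14  15 114] [180.5 148.3] [[0.613 0.123 0.03 ]]
[291 153  44  39 502] [309.6 171.8] [[ 0.547 -0.22   0.03 ]]
[365 153  10  19  73] [367.8 163.4] [[ 0.569 -0.375  0.03 ]]
[409 158   8  20  95] [412.4 168.4] [[ 0.555 -0.492  0.03 ]]
[422 165   9   8  50] [425.3 169. ] [[ 0.553 -0.527  0.03 ]]
[122 166  21  19 224] [132.9 175.5] [[0.54  0.249 0.03 ]]
[504 166   8 113 480] [508.7 206.4] [[ 0.452 -0.74   0.03 ]]
[175 190  12  10  67] [181. 195.] [[0.488 0.12  0.03 ]]
[296 252  11  18  40] [300.6 260.2] [[ 0.316 -0.192  0.03 ]]
((290.23785400390625, 166.22702026367188), (84.40263366699219, 32.64352798461914), 17.10272979736328) [[0.558, -0.048, 0.012], [0.643, -0.075, 0.012], [0.573, -0.292, 0.012], [0.489, -0.264, 0.012]] [0.0895175  0.22818004 0.08886696] [ 0.56575227 -0.16973829  0.012     ]
```

View pics/t0c.png

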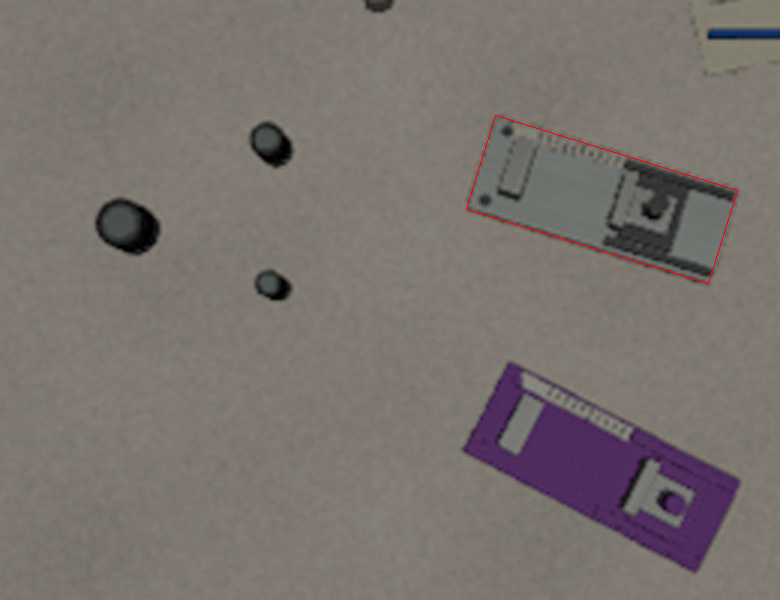

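The plate fit checks out at 89.5 x 228 mm. That puts the caliper origin near (0.569,-0.160) with a yaw of about -17.9°, and the wide eyepiece near (0.54,0.25). Next I'll move above the eyepiece.

arm_command([
  [[0.02, -0.02, 0], [0, 0, -0.05], 100],
  [[0.05, -0.06, 0], [0, 0, -0.13], 100],
  [[0.085, -0.095, 0], [0, 0, -0.22], 100],
  [[0.12, -0.13, 0], [0, 0, -0.3], 100],
  [[0.15, -0.17, -0.01], [0, 0, -0.38], 100],
  [[0.185, -0.205, -0.02], [0, 0, -0.47], 100],
  [[0.22, -0.24, -0.02], [0, 0, -0.55], 100],
  [[0.25, -0.28, -0.03], [0, 0, -0.64], 100],
  [[0.285, -0.315, -0.03], [0, 0, -0.72], 100],
  [[0.315, -0.355, -0.03], [0, 0, -0.8], 100],
])

```text
clock: 1.1
tcp_pos: [0.5048, 0.2924, 0.2178]
orientation: [3.05, 0.752, -0.001]
contact_force: [0.8, 0.6, 0.8]
grip_width: 0.0858
```

arm_command([
  [[0.02, -0.02, 0], [0, 0, -0.03], 100],
  [[0.035, -0.044, 0], [0, 0, -0.05], 100],
  [[0.035, -0.044, 0], [0, 0, -0.05], 100],
  [[0.035, -0.044, 0], [0, 0, -0.05], 100],
])

```text
clock: 1.5
tcp_pos: [0.5387, 0.2495, 0.2179]
orientation: [3.068, 0.678, -0.001]
contact_force: [0.8, 0.7, -0.3]
grip_width: 0.0855
```

```bash
python3 - <<'E'
from h import *
o=r.get_obs();print(o["tcp_pos"].round(4) if hasattr(o["tcp_pos"],'round') else o["tcp_pos"],np.round(o["joints"],3),np.round(o["orientation"],3))
m=r.camera_model("wrist");a=r.grab_frame("wrist");cv2.imwrite("pics/w1.png",a)
print(proj(m,[[.54,.249,.05],[.54,.249,0]]))
d=(a.max(2)<70).astype(np.uint8);n,l,s,ce=cv2.connectedComponentsWithStats(d)
for i in range(1,n):
    if s[i,4]>150:print(s[i],ce[i].round(1))
E
```

```text
[0.5387 0.2495 0.2179] [-0.805  0.386  0.344  1.806 -0.154  0.976  0.038] [ 3.068e+00  6.780e-01 -1.000e-03]
[[253.83291555 175.20231343]
 [253.78121912 162.46152779]]
[ 235  142   47   53 1271] [257.6 165.5]
[    0   208   512   176 35528] [287.4 328.1]
[256 265  27  48 828] [268.2 285.5]
```

View pics/w1.png

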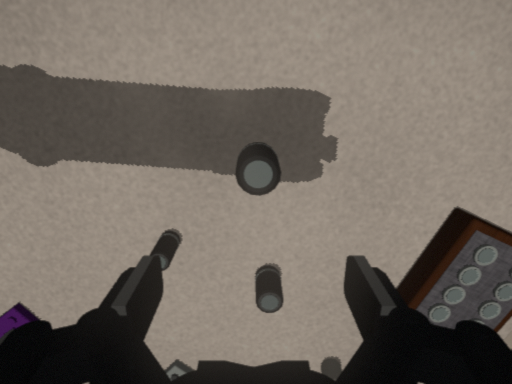

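The wide eyepiece is at about (258,173), with its lens at (258,174). The two fingers are at (130,300) and (375,300). I'll measure the lens blob.

```bash
python3 - <<'E'
from h import *
a=cv2.imread("pics/w1.png");m=r.camera_model("wrist")
g=a[150:200,230:290].max(2);c=(g>80).astype(np.uint8)
n,l,s,ce=cv2.connectedComponentsWithStats(c)
for i in range(1,n):
    if s[i,4]>50:
        p=ce[i]+[230,150];print(s[i],p,ray(m,p,.05).round(4))
print(ray(m,[[235,172],[282,172],[258,195]],.05).round(4))
b=cv2.imread("pics/t0.png");m=r.camera_model("top");print(ray(m,[131,174.7],.05))
E
```

```text
[   0    0   60   50 1213] [262.00412201 180.37922506] [[0.5487 0.2489 0.05  ]]
[ 14  11  28  27 605] [257.71735537 173.99338843] [[0.5422 0.2529 0.05  ]]
[[0.5219 0.2456 0.05  ]
 [0.5622 0.2645 0.05  ]
 [0.5516 0.2339 0.05  ]]
[[0.53950776 0.24799151 0.05      ]]
```

arm_command([
  [[0.002, 0.001, -0.03], [0, 0, 0], 100],
  [[0.003, 0.003, -0.07], [0, 0, 0], 100],
  [[0.003, 0.003, -0.11], [0, 0, 0], 100],
  [[0.003, 0.003, -0.145], [0, 0, 0], 100],
  [[0.003, 0.003, -0.17], [0, 0, 0], 100],
  [[0.003, 0.003, -0.182], [0, 0, 0], 100],
  [[0.003, 0.003, -0.188], [0, 0, 0], 100],
  [[0.003, 0.003, -0.188], [0, 0, 0], 100],
])

```text
clock: 2.35
tcp_pos: [0.5417, 0.2537, 0.0304]
orientation: [-3.067, -0.681, 0.0]
contact_force: [-0.1, -0.2, 0.6]
grip_width: 0.0853
```

arm_command([
  [[0, 0, 0], [0, 0, 0], 40],
  [[0, 0, 0], [0, 0, 0], 40],
  [[0, 0, 0], [0, 0, 0], 40],
  [[0, 0, 0], [0, 0, 0], 40],
  [[0, 0, 0], [0, 0, 0], 40],
  [[0, 0, 0], [0, 0, 0], 40],
  [[0, 0, 0], [0, 0, 0], 40],
], newtons=40)

```text
clock: 3.05
tcp_pos: [0.5425, 0.2532, 0.0315]
orientation: [-3.067, -0.679, -0.002]
contact_force: [-0.7, -0.2, 6.9]
grip_width: 0.0431
```

arm_command([
  [[0, 0, 0.02], [0, 0, 0], 40],
  [[0, 0, 0.05], [0, 0, 0], 40],
  [[0, 0, 0.085], [0, 0, 0], 40],
  [[0, -0.02, 0.11], [0, 0, -0.04], 40],
  [[0, -0.05, 0.12], [0, 0, -0.1], 40],
  [[0, -0.09, 0.12], [0, 0, -0.18], 40],
  [[0.01, -0.13, 0.12], [0, 0, -0.26], 40],
  [[0.01, -0.17, 0.12], [0, 0, -0.34], 40],
  [[0.02, -0.21, 0.12], [0, 0, -0.42], 40],
  [[0.02, -0.25, 0.12], [0, 0, -0.5], 40],
])

```text
clock: 4.05
tcp_pos: [0.5614, -0.0007, 0.1498]
orientation: [3.139, -0.111, -0.0]
contact_force: [0.8, -1.5, -1.4]
grip_width: 0.0432
```

arm_command([
  [[0, -0.04, 0], [0, 0, -0.07], 40],
  [[0.01, -0.08, 0], [0, 0, -0.14], 40],
  [[0.01, -0.115, 0], [0, 0, -0.2], 40],
  [[0.012, -0.135, 0], [0, 0, -0.235], 40],
  [[0.012, -0.144, 0], [0, 0, -0.247], 40],
  [[0.012, -0.144, 0], [0, 0, -0.247], 40],
  [[0.012, -0.144, 0], [0, 0, -0.247], 40],
  [[0.012, -0.144, 0], [0, 0, -0.247], 40],
])

```text
clock: 4.85
tcp_pos: [0.5738, -0.1393, 0.15]
orientation: [-3.103, 0.483, 0.001]
contact_force: [-0.1, -0.6, -0.7]
grip_width: 0.0433
```

```bash
python3 - <<'E'
from h import *
o=r.get_obs();print(np.round(o["tcp_pos"],4),np.round(o["joints"],3),np.round(o["orientation"],3),o["grip_width"])
m=r.camera_model("wrist");a=r.grab_frame("wrist");cv2.imwrite("pics/w2.png",a)
t=r.grab_frame("top");cv2.imwrite("pics/t2.png",t)
O=np.array([.5688,-.1602,0]);y=np.array([.307,.952,0]);x=np.array([.952,-.307,0]);G=lambda X,Y,Z:O+x*X+y*Y+[0,0,Z]
L=a.copy()
for P in ([G(X,Y,.012) for X,Y in((-.045,-.125),(.045,-.125),(.045,.105),(-.045,.105))],[G(X,.06,Z) for X,Z in((-.025,.012),(.025,.012),(.025,.047),(-.025,.047))]):
    cv2.polylines(L,[np.int32(proj(m,P))],True,(0,0,255),1)
cv2.imwrite("pics/w2o.png",L)
E
```

```text
[ 0.5738 -0.1393  0.15  ] [-0.283  0.501  0.554  1.88  -0.343  0.856  0.136] [-3.103e+00  4.830e-01  1.000e-03] 0.0433259939308901
```

View pics/w2o.png

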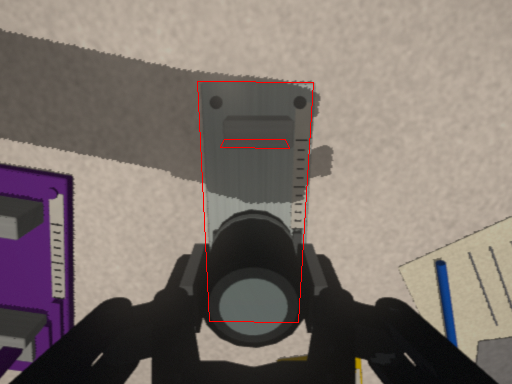

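The grey plate spans columns 200-313 at row 85, with holes at (216,102) and (300,102). The fixed jaw's top is at 223-295 near row 117, and the held eyepiece's lens is at (253,305). I'll measure how far the eyepiece is off the plate's centreline within this same view.

```bash
python3 - <<'E'
from h import *
a=cv2.imread("pics/w2.png");m=r.camera_model("wrist");o=r.get_obs();tc=np.array(o["tcp_pos"])
O=np.array([.5688,-.1602]);y=np.array([.307,.952]);x=np.array([.952,-.307])
loc=lambda p:((p[:,:2]-O)@np.c_[x,y]*1000).round(1)
g=a.max(2)
for c in((216,102),(300,102)):
    w=(g[c[1]-9:c[1]+10,c[0]-9:c[0]+10]);k=(w<np.percentile(w,25)).astype(np.uint8)
    n,l,s,ce=cv2.connectedComponentsWithStats(k);i=1+np.argmax(s[1:,4]);p=ce[i]+[c[0]-9,c[1]-9];print("hole",p,loc(ray(m,p,.012)))
f=a.astype(int);d=cv2.GaussianBlur((f[...,2]-f[...,0]).astype(np.float32),(3,3),0)
for v in(95,110,130,150,170,210,225):
    row=d[v];gr=np.gradient(row);L=190+np.argmin(gr[190:225]);R=290+np.argmax(gr[290:330]);print(v,L,R,loc(ray(m,[[L,v],[R,v]],.012)).tolist())
for v in(117,122,127):
    q=g[v].astype(int);print(v,q[214:236].tolist(),q[284:304].tolist())
# held eyepiece: lens circle, top about tcp z+0.02
k=(g>80).astype(np.uint8)[270:340,210:300];n,l,s,ce=cv2.connectedComponentsWithStats(k)
for i in range(1,n):
    if s[i,4]>800:
        p=ce[i]+[210,270];print("lens",s[i],p,loc(ray(m,p,tc[2]+.02)))
print("tcp",loc(tc[None]))
E
```

```text
hole [214.65882353 102.8       ] [[-31.9  88.9]]
hole [298.70588235 102.77941176] [[34.9 89.2]]
95 201 319 [[-42.4, 94.8], [50.6, 95.2]]
110 202 318 [[-42.2, 83.3], [50.6, 83.7]]
130 203 312 [[-42.1, 67.4], [46.8, 67.8]]
150 204 311 [[-42.1, 50.9], [47.0, 51.3]]
170 205 310 [[-42.0, 33.7], [47.3, 34.1]]
210 207 307 [[-41.9, -3.0], [46.9, -2.6]]
225 207 307 [[-42.5, -17.7], [47.8, -17.3]]
117 [81, 83, 82, 82, 82, 83, 82, 82, 83, 83, 82, 80, 74, 69, 69, 69, 69, 68, 70, 70, 69, 70] [64, 64, 65, 65, 66, 70, 76, 82, 84, 83, 86, 92, 98, 98, 99, 97, 98, 98, 99, 99]
122 [81, 82, 82, 82, 82, 82, 81, 83, 78, 72, 76, 75, 77, 76, 77, 77, 77, 77, 78, 77, 78, 77] [76, 76, 76, 77, 77, 76, 77, 77, 75, 73, 81, 93, 96, 97, 97, 96, 96, 96, 97, 97]
127 [81, 81, 82, 81, 81, 80, 82, 82, 79, 74, 74, 76, 75, 76, 76, 76, 77, 75, 77, 77, 75, 76] [76, 75, 76, 77, 75, 75, 76, 76, 75, 76, 83, 93, 96, 96, 98, 96, 96, 97, 98, 98]
lens [  10    9   67   56 2994] [252.98764195 306.47361389] [[-1.1 20.9]]
tcp [[-1.4 21.2]]
```

arm_command([
  [[0.002, 0, -0.02], [0, 0, 0], 40],
  [[0.003, -0.001, -0.045], [0, 0, 0], 40],
  [[0.003, -0.001, -0.07], [0, 0, 0], 40],
  [[0.003, -0.001, -0.09], [0, 0, 0], 40],
  [[0.003, -0.001, -0.098], [0, 0, 0], 40],
  [[0.003, -0.001, -0.1], [0, 0, 0], 40],
  [[0.003, -0.001, -0.1], [0, 0, 0], 40],
])

```text
clock: 5.65
tcp_pos: [0.5773, -0.142, 0.0508]
orientation: [3.104, -0.486, 0.001]
contact_force: [-0.7, -0.4, -1.7]
grip_width: 0.043
```

```bash
python3 - <<'E'
from h import *
o=r.get_obs();print(np.round(o["tcp_pos"],4),np.round(o["joints"],3),np.round(o["contact_force"],1))
m=r.camera_model("wrist");a=r.grab_frame("wrist");cv2.imwrite("pics/w3.png",a)
s=r.grab_frame("scene");cv2.imwrite("pics/s3.png",s);cv2.imwrite("pics/t3.png",r.grab_frame("top"))
c=cv2.resize(s[190:290,170:310],None,fx=3,fy=3,interpolation=cv2.INTER_CUBIC)
out=np.zeros((384,512+420,3),np.uint8);out[:,:512]=a;out[:300,512:]=c;cv2.imwrite("pics/v3.png",cv2.resize(out,None,fx=.85,fy=.85))
E
```

```text
[ 0.5773 -0.142   0.0508] [-0.207  0.646  0.464  1.917 -0.443  0.679  0.215] [-0.7 -0.4 -1.7]
```

View pics/v3.png

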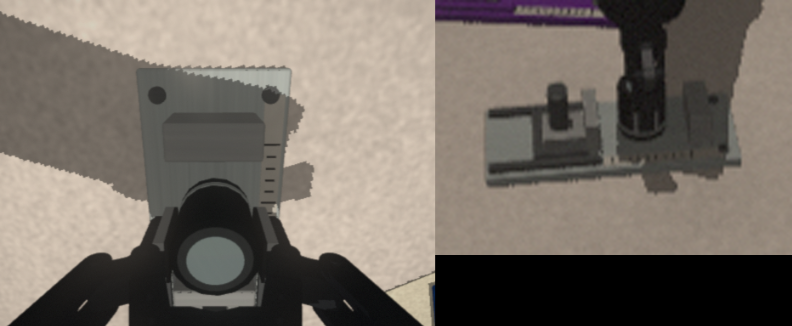

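In the wrist view (left) the fixed jaw's face spans columns 192-312 at full scale, at rows 145-188, and the lens is at (253,306). The eyepiece hangs between the jaws, and the moving jaw is clear of it. Now I'll measure the offsets.

```bash
python3 - <<'E'
from h import *
a=cv2.imread("pics/w3.png");m=r.camera_model("wrist");tc=np.array(r.get_obs()["tcp_pos"])
O=np.array([.5688,-.1602]);y=np.array([.307,.952]);x=np.array([.952,-.307])
loc=lambda p:((p[:,:2]-O)@np.c_[x,y]*1000).round(1)
g=cv2.GaussianBlur(a,(3,3),0).max(2).astype(int)
for v in(155,165,175,183):
    gr=abs(np.gradient(g[v]));L=180+np.argmax(gr[180:205]);R=300+np.argmax(gr[300:318]);print(v,L,R,loc(ray(m,[[L,v],[R,v]],.047-.035*(v-145)/45)).tolist())
print(g[130:200,250].tolist())
k=(a.max(2)>80).astype(np.uint8)[265:350,205:310];n,l,s,ce=cv2.connectedComponentsWithStats(k)
for i in range(1,n):
    if s[i,4]>800:
        p=ce[i]+[205,265];print("lens",s[i],p,loc(ray(m,p,tc[2]+.0185)))
print("tcp",loc(tc[None]))
f=a.astype(int);d=cv2.GaussianBlur((f[...,2]-f[...,0]).astype(np.float32),(3,3),0)
for v in(140,180,220,235):
    gr=np.gradient(d[v]);L=155+np.argmin(gr[155:185]);R=318+np.argmax(gr[318:350]);print(v,L,R,loc(ray(m,[[L,v],[R,v]],.012)).tolist())
E
```

```text
155 190 311 [[-24.4, 73.6], [28.5, 73.7]]
165 191 311 [[-25.7, 67.1], [30.3, 67.2]]
175 192 310 [[-27.1, 60.0], [31.6, 60.1]]
183 192 313 [[-28.6, 53.9], [34.6, 54.0]]
[94, 91, 84, 78, 75, 74, 74, 74, 74, 74, 74, 73, 73, 73, 75, 79, 82, 83, 84, 84, 83, 83, 83, 83, 83, 83, 84, 84, 84, 84, 84, 85, 85, 85, 84, 83, 83, 83, 82, 82, 82, 82, 82, 82, 82, 81, 81, 82, 82, 82, 82, 82, 82, 83, 83, 83, 83, 83, 81, 79, 80, 86, 90, 91, 91, 91, 91, 91, 91, 91]
lens [  14   14   69   56 3041] [252.84774745 306.44820783] [[ 3.2 18.3]]
tcp [[ 2.9 19.9]]
140 164 338 [[-42.7, 75.4], [47.1, 75.5]]
180 168 335 [[-42.4, 53.8], [47.4, 54.0]]
220 172 331 [[-42.2, 30.4], [47.1, 30.5]]
235 173 330 [[-42.4, 21.0], [47.3, 21.1]]
```

arm_command([
  [[-0.001, 0, -0.003], [0, 0, 0], 40],
  [[-0.001, 0, -0.005], [0, 0, 0], 40],
  [[-0.001, 0, -0.0065], [0, 0, 0], 40],
  [[-0.001, 0, -0.0065], [0, 0, 0], 40],
])

```text
clock: 6.2
tcp_pos: [0.5758, -0.1421, 0.0437]
orientation: [-3.104, 0.487, 0.0]
contact_force: [-0.1, -0.0, -1.5]
grip_width: 0.0434
```

arm_command([
  [[0, 0, -0.0008], [0, 0, 0], 40],
  [[0, 0, -0.0008], [0, 0, 0], 40],
])

```text
clock: 6.4
tcp_pos: [0.5759, -0.1421, 0.0436]
orientation: [-3.103, 0.487, 0.0]
contact_force: [-2.9, 0.5, 3.6]
grip_width: 0.0431
```

arm_command([
  [[0, 0, 0], [0, 0, 0], 60],
  [[0, 0, 0], [0, 0, 0], 65],
  [[0, 0, 0], [0, 0, 0], 75],
  [[0, 0, 0], [0, 0, 0], 85],
  [[0, 0, 0], [0, 0, 0], 90],
  [[0, 0, 0], [0, 0, 0], 90],
  [[0, 0, 0.02], [0, 0, 0], 90],
  [[0, 0, 0.05], [0, 0, 0], 90],
  [[0, 0, 0.09], [0, 0, 0], 90],
  [[0, 0, 0.12], [0, 0, 0], 90],
])

```text
clock: 7.4
tcp_pos: [0.5761, -0.1425, 0.165]
orientation: [3.103, -0.487, 0.002]
contact_force: [0.8, 0.5, 0.4]
grip_width: 0.0768
```

Released. Next I'll move back above the jaw knob for a look.

arm_command([
  [[-0.008, -0.025, 0], [0, 0, 0], 90],
  [[-0.02, -0.065, 0], [0, 0, 0], 90],
  [[-0.03, -0.095, 0.01], [0, 0, 0], 90],
  [[-0.032, -0.1, 0.01], [0, 0, 0], 90],
  [[-0.032, -0.1, 0.01], [0, 0, 0], 90],
  [[-0.032, -0.1, 0.01], [0, 0, 0], 90],
])

```text
clock: 8.0
tcp_pos: [0.5442, -0.2407, 0.1726]
orientation: [-3.103, 0.484, 0.001]
contact_force: [-0.1, 0.1, -0.1]
grip_width: 0.0766
```

```bash
python3 - <<'E'
from h import *
o=r.get_obs();tc=np.array(o["tcp_pos"]);print(tc.round(4),np.round(o["joints"],3))
m=r.camera_model("wrist");a=r.grab_frame("wrist");cv2.imwrite("pics/w4.png",a);np.savez("w4.npz",K=m["camera_matrix"],T=m["camera_from_world"])
O=np.array([.5688,-.1602]);y=np.array([.307,.952]);x=np.array([.952,-.307])
print("tcp",(tc[:2]-O)@np.c_[x,y]*1000)
E
```

```text
[ 0.5442 -0.2407  0.1726] [-0.124  0.482  0.582  1.854 -0.331  0.904  0.304]
tcp [  1.32012467 -84.21181274]
```

View pics/w4.png

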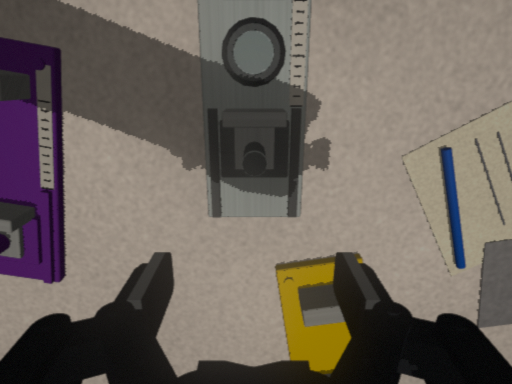

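The eyepiece stands upright with its top at (253,51). The knob's top is at about (254,160), the jaw spans columns 220-288 at row 118, and the plate's end is at row 217.

```bash
python3 - <<'E'
from h import *
a=cv2.imread("pics/w4.png");z=np.load("w4.npz");m=dict(camera_matrix=z["K"],camera_from_world=z["T"])
O=np.array([.5688,-.1602]);y=np.array([.307,.952]);x=np.array([.952,-.307])
loc=lambda p:((p[:,:2]-O)@np.c_[x,y]*1000).round(1).tolist()
g=a.max(2).astype(int)
k=(g<75).astype(np.uint8)[5:95,212:290];n,l,s,ce=cv2.connectedComponentsWithStats(k);i=1+np.argmax(s[1:,4])
c=[q for q in cv2.findContours((l==i).astype(np.uint8),0,1)[0]][0];(cx,cy),rad=cv2.minEnclosingCircle(c);p=[cx+212,cy+5]
print("eyepiece top",p,rad,loc(ray(m,[p,[p[0]-rad,p[1]],[p[0]+rad,p[1]]],.062)))
f=a.astype(int);d=cv2.GaussianBlur((f[...,2]-f[...,0]).astype(np.float32),(3,3),0)
for v in(60,100,195,210):
    gr=np.gradient(d[v]);L=190+np.argmin(gr[190:218]);R=292+np.argmax(gr[292:318]);print(v,L,R,loc(ray(m,[[L,v],[R,v]],.012)))
for v in(152,157,162,167): print(v,g[v,232:278].tolist())
print(g[140:185,254].tolist())
print("jaw front top edge",g[100:135,235].tolist()); print(loc(ray(m,[[254,160]],.072)))
E
```

```text
eyepiece top [250.5, 64.8815803527832] 48.27154541015625 [[-0.4, 10.5], [-33.5, 10.4], [32.7, 10.6]]
60 200 308 [[-42.5, 16.2], [46.7, 16.5]]
100 202 306 [[-42.4, -15.6], [46.9, -15.3]]
195 207 301 [[-41.9, -102.3], [47.1, -102.0]]
210 208 300 [[-41.7, -117.7], [47.0, -117.4]]
152 [40, 39, 47, 56, 61, 61, 61, 61, 61, 60, 60, 54, 39, 39, 42, 47, 54, 57, 56, 51, 48, 43, 42, 43, 45, 48, 53, 55, 52, 45, 39, 35, 38, 51, 60, 61, 61, 60, 61, 62, 61, 56, 45, 37, 35, 36]
157 [41, 41, 46, 56, 61, 60, 60, 64, 61, 61, 60, 56, 47, 43, 41, 40, 41, 40, 39, 41, 40, 40, 40, 40, 39, 40, 37, 39, 38, 38, 38, 39, 46, 54, 59, 60, 60, 61, 60, 62, 60, 54, 42, 38, 36, 36]
162 [41, 42, 46, 57, 62, 61, 61, 63, 62, 63, 56, 43, 43, 43, 43, 41, 42, 42, 41, 42, 40, 41, 41, 40, 41, 40, 40, 40, 41, 39, 39, 38, 40, 39, 50, 63, 60, 60, 61, 62, 61, 54, 43, 37, 38, 36]
167 [41, 45, 47, 56, 61, 62, 63, 63, 63, 63, 60, 50, 43, 43, 43, 44, 42, 43, 43, 42, 44, 42, 43, 42, 41, 42, 42, 40, 40, 41, 41, 41, 40, 48, 58, 62, 61, 61, 63, 62, 61, 54, 42, 38, 39, 39]
[56, 48, 38, 34, 34, 34, 35, 36, 33, 37, 46, 55, 42, 40, 40, 40, 40, 40, 40, 37, 41, 41, 41, 40, 41, 42, 42, 43, 43, 44, 43, 43, 43, 43, 44, 46, 50, 58, 67, 71, 71, 72, 71, 71, 71]
jaw front top edge [68, 67, 67, 67, 68, 67, 68, 66, 60, 55, 52, 53, 60, 62, 61, 63, 61, 62, 62, 62, 60, 61, 60, 61, 60, 61, 58, 54, 58, 58, 59, 58, 58, 59, 58]
[[2.3, -53.8]]
```

The knob is at about (2.5, -57) mm in the caliper's frame. The plate's centre is at x = +2.4 and the eyepiece at about +1.7, so it is centred within 1 mm. I'll descend around the knob and grip it lightly.

arm_command([
  [[0.005, 0.013, -0.01], [0, 0, 0], 75],
  [[0.009, 0.026, -0.03], [0, 0, 0], 65],
  [[0.009, 0.026, -0.06], [0, 0, 0], 60],
  [[0.009, 0.026, -0.09], [0, 0, 0], 60],
  [[0.009, 0.026, -0.108], [0, 0, 0], 60],
  [[0.009, 0.026, -0.116], [0, 0, 0], 60],
  [[0.009, 0.026, -0.116], [0, 0, 0], 60],
  [[0.009, 0.026, -0.116], [0, 0, 0], 60],
], newtons=25)

```text
clock: 8.85
tcp_pos: [0.5535, -0.2156, 0.0574]
orientation: [-3.104, 0.485, -0.001]
contact_force: [0.8, -0.4, 1.1]
grip_width: 0.0518
```

arm_command([
  [[0, 0, 0], [0, 0, 0], 45],
  [[0, 0, 0], [0, 0, 0], 30],
  [[0, 0, 0], [0, 0, 0], 15],
  [[0, 0, 0], [0, 0, 0], 10],
  [[0, 0, 0], [0, 0, 0], 10],
  [[0, 0, 0], [0, 0, 0], 10],
  [[0, 0, 0], [0, 0, 0], 10],
], newtons=25)

```text
clock: 9.55
tcp_pos: [0.553, -0.2161, 0.0579]
orientation: [-3.103, 0.487, -0.001]
contact_force: [-1.4, 1.0, 5.4]
grip_width: 0.0171
```

arm_command([
  [[0.0006, 0.002, 0], [0, 0, 0], 10],
  [[0.0015, 0.0048, 0], [0, 0, 0], 10],
  [[0.0025, 0.0076, 0], [0, 0, 0], 10],
  [[0.0034, 0.0105, 0], [0, 0, 0], 10],
  [[0.0043, 0.0133, 0], [0, 0, 0], 10],
  [[0.0052, 0.0162, 0], [0, 0, 0], 10],
  [[0.0058, 0.0181, 0], [0, 0, 0], 10],
  [[0.0064, 0.02, 0], [0, 0, 0], 10],
  [[0.007, 0.0219, 0], [0, 0, 0], 10],
  [[0.0077, 0.0238, 0], [0, 0, 0], 10],
])

```text
clock: 10.55
tcp_pos: [0.5602, -0.1937, 0.0579]
orientation: [3.102, -0.488, 0.001]
contact_force: [-2.8, -2.0, 6.6]
grip_width: 0.0172
```

```bash
python3 - <<'E'
from h import *
o=r.get_obs();tc=np.array(o["tcp_pos"])
a=r.grab_frame("wrist");s=r.grab_frame("scene")
O=np.array([.5688,-.1602]);y=np.array([.307,.952]);x=np.array([.952,-.307])
print("tcp",(tc[:2]-O)@np.c_[x,y]*1000,np.array(o["contact_force"])[:2]@np.c_[x,y])
c=cv2.resize(s[190:290,170:310],None,fx=3,fy=3,interpolation=cv2.INTER_CUBIC)
out=np.zeros((384,512+420,3),np.uint8);out[:,:512]=a;out[:300,512:]=c;cv2.imwrite("pics/v5.png",cv2.resize(out,None,fx=.85,fy=.85))
E
```

```text
tcp [  2.06881196 -34.49657718] [-2.05490899 -2.81073799]
```

View pics/v5.png

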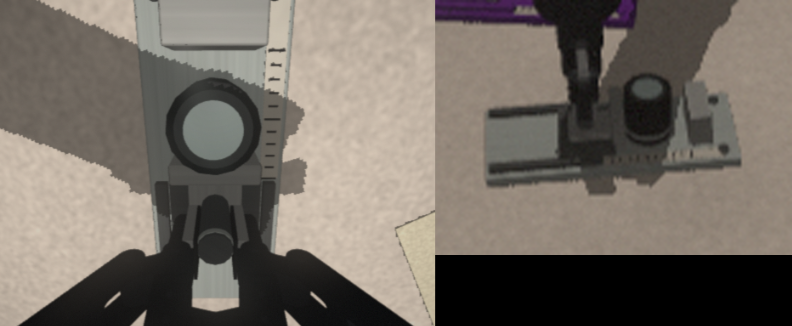

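The jaw is closing parallel. The eyepiece at (214,128) is centred between the jaws, which sit at (213,170) and (214,45), and is about to be touched. I'll carry on.

arm_command([
  [[0.0006, 0.0017, 0], [0, 0, 0], 10],
  [[0.001, 0.0034, 0], [0, 0, 0], 10],
  [[0.0015, 0.005, 0], [0, 0, 0], 10],
  [[0.002, 0.0067, 0], [0, 0, 0], 10],
  [[0.0025, 0.008, 0], [0, 0, 0], 10],
  [[0.0028, 0.009, 0], [0, 0, 0], 10],
  [[0.0031, 0.01, 0], [0, 0, 0], 10],
])

```text
clock: 11.35
tcp_pos: [0.5634, -0.1837, 0.0579]
orientation: [3.102, -0.488, 0.001]
contact_force: [-3.6, -2.7, 6.7]
grip_width: 0.0169
```

arm_command([
  [[0.0002, 0.0007, 0], [0, 0, 0], 10],
  [[0.0004, 0.0013, 0], [0, 0, 0], 10],
  [[0.0006, 0.002, 0], [0, 0, 0], 10],
])

```text
clock: 11.65
tcp_pos: [0.564, -0.1817, 0.0579]
orientation: [3.102, -0.488, 0.001]
contact_force: [-3.6, -1.6, 6.3]
grip_width: 0.0174
```

arm_command([
  [[0.0002, 0.0007, 0], [0, 0, 0], 10],
  [[0.0003, 0.001, 0], [0, 0, 0], 10],
  [[0.0003, 0.001, 0], [0, 0, 0], 10],
])

```text
clock: 11.95
tcp_pos: [0.5643, -0.1806, 0.0579]
orientation: [3.102, -0.488, 0.001]
contact_force: [-3.1, -1.4, 6.7]
grip_width: 0.0174
```

arm_command([
  [[0.0002, 0.0007, 0], [0, 0, 0], 10],
  [[0.0003, 0.001, 0], [0, 0, 0], 10],
  [[0.0003, 0.001, 0], [0, 0, 0], 10],
])

```text
clock: 12.25
tcp_pos: [0.5645, -0.1799, 0.0579]
orientation: [3.102, -0.489, 0.001]
contact_force: [-3.4, -3.3, 6.0]
grip_width: 0.017
```

arm_command([
  [[0.0001, 0.0005, 0], [0, 0, 0], 10],
  [[0.0003, 0.001, 0], [0, 0, 0], 10],
  [[0.0003, 0.001, 0], [0, 0, 0], 10],
])

```text
clock: 12.55
tcp_pos: [0.5645, -0.1799, 0.0579]
orientation: [3.101, -0.49, 0.001]
contact_force: [-2.8, -4.6, 6.0]
grip_width: 0.0172
```

The TCP has stopped at y ≈ -20 mm (-19 expected) and the force is rising, so the eyepiece is clamped. I'll press a little more, then check.

arm_command([
  [[0.0003, 0.001, 0], [0, 0, 0], 10],
  [[0.0006, 0.002, 0], [0, 0, 0], 10],
  [[0.0006, 0.002, 0], [0, 0, 0], 10],
])

```text
clock: 12.85
tcp_pos: [0.5645, -0.1798, 0.0579]
orientation: [3.098, -0.491, 0.001]
contact_force: [-4.5, -8.6, 6.1]
grip_width: 0.0171
```

```bash
python3 - <<'E'
from h import *
o=r.get_obs();tc=np.array(o["tcp_pos"])
a=r.grab_frame("wrist");s=r.grab_frame("scene");cv2.imwrite("pics/w6.png",a)
O=np.array([.5688,-.1602]);y=np.array([.307,.952]);x=np.array([.952,-.307])
print("tcp",(tc[:2]-O)@np.c_[x,y]*1000,np.array(o["contact_force"])[:2]@np.c_[x,y])
c=cv2.resize(s[190:290,170:310],None,fx=3,fy=3,interpolation=cv2.INTER_CUBIC)
out=np.zeros((384,512+420,3),np.uint8);out[:,:512]=a;out[:300,512:]=c;cv2.imwrite("pics/v6.png",cv2.resize(out,None,fx=.85,fy=.85))
E
```

```text
tcp [  1.93273583 -19.95177281] [-1.5976182  -9.58104741]
```

View pics/v6.png

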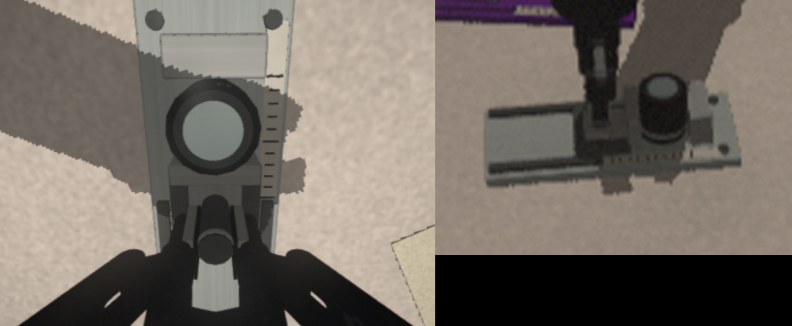

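The eyepiece (213,128) is pressed between both jaws, which look parallel; the push is 9.6 N. I'll ease off part of it, release the knob and rise.

arm_command([
  [[-0.0003, -0.001, 0], [0, 0, 0], 10],
  [[-0.0003, -0.001, 0], [0, 0, 0], 10],
  [[-0.0003, -0.001, 0], [0, 0, 0], 30],
  [[-0.0003, -0.001, 0], [0, 0, 0], 45],
  [[-0.0003, -0.001, 0], [0, 0, 0], 50],
  [[-0.0003, -0.001, 0], [0, 0, 0], 50],
  [[-0.0003, -0.001, 0.01], [0, 0, 0], 50],
  [[-0.0003, -0.001, 0.04], [0, 0, 0], 50],
  [[-0.0003, -0.001, 0.08], [0, 0, 0], 50],
  [[-0.0003, -0.001, 0.115], [0, 0, 0], 50],
])

```text
clock: 13.95
tcp_pos: [0.5655, -0.1765, 0.1742]
orientation: [3.103, -0.487, 0.001]
contact_force: [1.2, 0.8, 0.4]
grip_width: 0.0428
```

arm_command([
  [[-0.008, -0.025, 0], [0, 0, 0], 50],
  [[-0.015, -0.045, 0], [0, 0, 0], 50],
  [[-0.017, -0.05, 0], [0, 0, 0], 50],
  [[-0.017, -0.05, 0], [0, 0, 0], 50],
])

```text
clock: 14.35
tcp_pos: [0.5481, -0.2269, 0.1724]
orientation: [-3.103, 0.489, -0.0]
contact_force: [-0.1, -0.4, -0.2]
grip_width: 0.0427
```

```bash
python3 - <<'E'
from h import *
o=r.get_obs();print(np.round(o["tcp_pos"],4),np.round(o["contact_force"],1),o["grip_width"])
m=r.camera_model("wrist");a=r.grab_frame("wrist");cv2.imwrite("pics/w7.png",a);np.savez("w7.npz",K=m["camera_matrix"],T=m["camera_from_world"])
cv2.imwrite("pics/v7.png",cv2.resize(a[:260,130:380],None,fx=2.3,fy=2.3,interpolation=cv2.INTER_CUBIC))
E
```

```text
[ 0.5481 -0.2269  0.1724] [-0.1 -0.4 -0.2] 0.04269931969083635
```

View pics/v7.png

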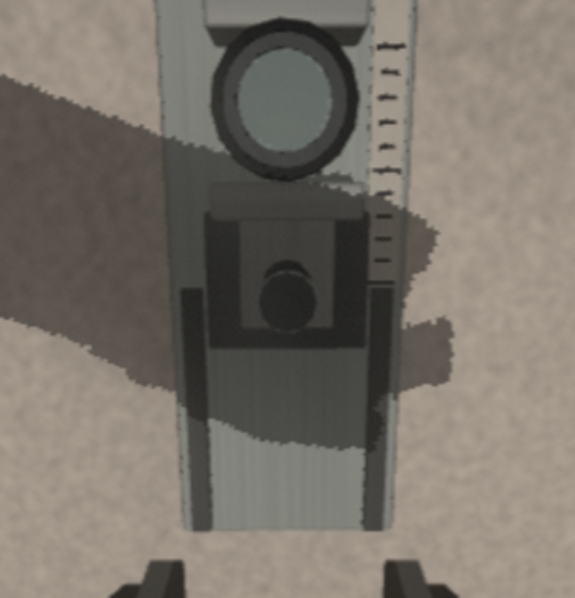

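The jaw edge is level at crop row 182-184, so it is parallel, and the eyepiece is centred at crop (285,100) against the jaw at 205-368. As a numeric check that it is still snug, I'll compare the face with the eyepiece's rim.

```bash
python3 - <<'E'
from h import *
z=np.load("w7.npz");m=dict(camera_matrix=z["K"],camera_from_world=z["T"])
O=np.array([.5688,-.1602]);y=np.array([.307,.952]);x=np.array([.952,-.307])
f=lambda u,v,h:((ray(m,[u/2.3+130,v/2.3],h)[:,:2]-O)@np.c_[x,y]*1000).round(1)[0].tolist()
print("jaw face L,R",f(210,183,.047),f(363,184,.047))
print("rim near,far,left,right",f(286,180,.062),f(286,18,.062),f(211,99,.062),f(358,99,.062))
print("knob",f(288,302,.072),"fixed top edge L,R",f(208,26,.047),f(365,26,.047),"plate mid",f(181,450,.012),f(398,450,.012))
E
```

```text
jaw face L,R [-22.3, 15.3] [26.8, 15.0]
rim near,far,left,right [2.0, 16.2] [2.0, 59.3] [-19.9, 38.4] [23.0, 38.4]
knob [2.7, -18.9] fixed top edge L,R [-21.4, 60.0] [25.8, 60.0] plate mid [-40.9, -88.5] [48.5, -88.5]
```

```bash
python3 -c "
from bench import r
print(r.hand_in())"
```

```text
the job is handed in; nothing more can be done
None
```

I stood the widest eyepiece upright on the grey caliper, centred between its jaws, and let go of it. I then gripped the jaw's knob and slid the jaw along +y until the eyepiece was pressed between both jaws. The push reached about 9.6 N with no further movement. I eased off part of that push, opened the gripper, lifted clear and handed in at about 14.4 s of the 48 s allowed.

Last checks, from the wrist camera after the arm was clear:
- **Centring:** the eyepiece's centre is about 1.6 mm across and the jaws' centre about 2.2 mm, so it is within roughly 1 mm.
- **Parallel jaws:** the moving jaw's face reads 15.3 mm at one edge and 15.0 mm at the other, a difference within pixel error.
- **Snug fit:** the two estimates of the gap between the faces differ slightly. It measured 44.9 mm from the face edges and 43.9 mm from the knob's position, against the 44 mm eyepiece. I put the difference down to pixel error but could not settle it.
- **Contact:** the robot was touching nothing at hand-in.

The top and wrist cameras disagreed by about 2 mm on the caliper's position across the jaws. I used the wrist camera for the placing.

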